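# Dry-lay a small stone parapet

### The arm

A 7-joint arm with a two-finger parallel gripper is mounted at the origin on the work surface. World frame = base frame: x ahead of the robot, y to its left, z up, the work surface at z = 0. Lengths are in m, angles in rad, forces in N, time in s.
With the tool pointing down it reaches from about 0.425 to 0.925 m from the base axis. Payload 6.8 kg.
Tool frame: the origin (TCP) lies at the very end of the fingers, on their centre line; the grasp point (between the pads) lies 19 mm behind it; z points along the fingers, y is the line along which they close (so a half turn about z gives the same grasp; the last joint's range is limited). The gripper opens to 85 mm and grips with 20 to 120 N. Pads are 22 mm wide; open, the fingers measure 114 mm over their backs; the gripper's body (76 mm by 85 mm) begins 54 mm behind the grasp point. The pads swing forward as they close: fully open they stand 13 mm farther back than shut.
Start: joints at [1.115, 0.477, 0.022, 1.555, -0.011, 1.109, -0.083], TCP at [0.23, -0.635, 0.231] pointing down, gripper open.
Joint ranges: [-2.96, 2.96], [-0.34, 2.1], [-1.41, 1.46], [0.24, 2.44], [-1.37, 4.51], [0.17, 1.92], [-2.96, 2.96]. Speed limits (rad/s): [2.39, 2.39, 3.14, 3.14, 3.14, 3.14, 3.14].

### API

Orientations are given as a rotation vector (axis times angle).
In Python, from bench import get_obs, viewer, r gives the robot as it stands. The module is installed in compiled form; this text tells all that it offers.
- The arm moves only by the tool play_rows, never from a script. Its argument "commands" is a list that holds one entry, the list of rows, each a list of 5 numbers: the gripper's target within -1 to 1 (shut at 1, half-way at 0, fully open at -1), then the shift along the tool's x, y, z scaled (see below), then the turn about the tool's z scaled (see below). A call has 1 to 12 rows; each row is the pose to reach, as a shift and turn from the pose commanded when the call began, along the tool's axes at that moment; what a row does not reach only later rows make up. The controller multiplies each number of a shift by 0.2 m and each number of a turn by pi/2 rad. A row lasts 1/12 s, in which the tool goes at most 41.7 mm and 7.16 degrees, less where a joint would pass 70% of its speed; a pose out of reach is approached as far as the arm can. A call with a number of a shift or a turn outside -1 to 1 is refused whole. A call with a gripper value outside its range is refused whole. The fingers move at their own pace and stop on an object; "grip_force" is the grip in N (left out, the last holds). Time passes only in rows, so rows that repeat a pose let the fingers close. It gives the time, the measured TCP pose, the force, the opening and the grip force at its end, in the units of the state.
- get_obs(): the state, without advancing time (a new reading comes with each control period).
- viewer.grab_frame(name): name is "scene" or "top" or "wrist"; returns a dict with "pixels" (400x640x3 uint8, red, green, blue), "fovy" (degrees; the focal length in pixels is half the picture's height over the tangent of half this angle, whatever the lens; pixels are square), "cx", "cy" (the principal point, pixels), "world_to_cam" (4x4, takes a point from world to camera coordinates); the wrist camera has in their place "hand_eye" (4x4, takes a point from camera to tool coordinates, whose origin is the TCP and whose axes are the flange's). Camera axes: x right, y up, looking along -z (the intrinsics and any distortion apply to the point x, -y, -z); pixel columns grow to the right and rows downward; lengths in m; the calibration is good to about 2 mm. A picture is of the moment at which its call begins: read the wrist's pose just before it. There is no depth.
- r.hand_in(): hands the job in; it is judged then, once.
Trained networks look in a picture, given as the dict that the camera call returned (one of the last four; its "shot" number tells which), for a name from the list of things; names that differ only in an ending like _2 or _b are one class to them, and where a whole thing is asked for, a point or a joint stands for the part that bears it (a point fixed in the world has none). Each returns a list of dicts, best first, with "score" (0 to 1); they miss things now and then, are a little off and sometimes report something else, mostly with a low value. They report only what shows in the picture. A call takes as long as a camera call.
- viewer.trace(picture, thing): "pixels" (400x640 bool, what is visible of it) and "rect" ([left, top, right, bottom] in pixels, round what is visible of it).
The state is a dict: "clock": time; "joints": joint angles; "qvel": joint speeds; "tau": joint torques, N m; "tcp_pos": TCP position; "orientation": TCP orientation; "contact_force": force on the tool from outside, world axes, zero at the start; "moment": the same for the moment, N m; "grip_width": finger opening in m; "gripper_force": force on a finger pad.
Only numpy, scipy, OpenCV 4.12 (cv2) and the standard library are available. Lean on these libraries where they do the work, as an engineer would, in place of code of your own. Each camera call takes 0.05 s, during which the arm holds its last target. There are 200 camera calls.

### The job

Dry-lay the small parapet on the stone sill before it is mortared: stand the rectangular block on the middle of the sill, halfway between the two piers and lengthwise along the sill, set the carved beast on the middle of the block, looking straight out over the sill's long side nearest the robot, and stand the baluster on the sill's centre line, halfway between the block and the square pier. Cap the piers centrally: the square pyramid-topped cap on the square pier, squared up with it, and the acorn finial on the round pier. Leave every piece upright, standing by itself, and never tip one over on the way.

Things in the scene. Friction and masses are not known exactly. Their poses are not given: they have to be found in the camera images.
- sill: Fixed sandstone-brown slab on the bench, 370 mm long (its y), 90 mm wide (its x), 20 mm high. Origin: centre of its underside; its -x points to the long side nearest the robot; yaw within 0.2 rad of the world's. Carries the two piers at 150 mm either side of its middle, on the centre line.
- square_pier: Fixed light stone square post on one end of the sill (left or right, it varies), 50 x 50 mm, 60 mm high (top 80 mm over the bench), with a 2 mm fillet plinth round the foot. Origin: centre of its underside, on the sill's top, 20 mm over the bench. Sides parallel to the sill's.
- round_pier: Fixed light stone round post on the other end of the sill, diameter 54 mm, 60 mm high (top 80 mm over the bench). Origin: centre of its underside, on the sill's top.
- block: Loose plain rectangular light stone block, 46 mm (x) by 80 mm long (y) by 36 mm high, about 0.3 kg. Origin: centre of its underside.
- beast: Loose small brown sandstone carving of a seated beast with head, ears and two paws; foot 50 mm (x) by 40 mm (y), 68 mm high, about 0.18 kg. It looks along its own -x. Its flat flanks are 40 mm apart along y, from the foot up to 45 mm (rounded at the edges); best gripped there at about 30 mm height. Origin: centre of its foot's underside.
- beast_nose (a point): The tip of the beast's muzzle, 35 mm from its origin towards its -x, 43 mm up: tells which way it looks.
- baluster: Loose pale stone turned baluster, 60 mm high, foot diameter 34 mm; its belly is a cylinder of diameter 32 mm from 24 to 40 mm height, waists above and below. About 0.11 kg. Origin: centre of its underside, z up its axis.
- cap: Loose light stone pier cap: square plate 56 x 56 mm, 24 mm thick, with a low pyramid on top (40 mm high overall). About 0.22 kg. Grip it by the plate's sides. Origin: centre of its underside; x and y square to the sides.
- finial: Loose pale stone acorn finial, 62 mm high: round foot of diameter 50 mm and 10 mm thick, narrow neck at 18 mm, then a cylindrical acorn of diameter 40 mm from 26 to 46 mm height, pointed top. About 0.15 kg. Origin: centre of its underside, z up its axis.

How it is judged:
At the end, for the whole second after the job is handed in: Block mid-sill (12 mm, 0.2 rad); beast centred on it (12 mm), facing the near side (0.3 rad); baluster on the centre line (13 mm), 67.5 mm from square pier and 82.5 mm from block (15 mm); cap (square within 0.2 rad) and finial centred on their piers (10 mm); all upright (0.1 rad), at rest (x of block in the frame of sill between -0.012 and 0.012 m and y of block in the frame of sill between -0.012 and 0.012 m and z of block in the frame of sill between 0.016 and 0.025 m and angle between the x axis of block and the x axis of sill, either way round below 0.2 rad and horizontal distance between beast and block below 0.012 m and z of beast in the frame of block between 0.032 and 0.041 m and angle between the x axis of beast and the x axis of sill, either way round below 0.3 rad and x of beast_nose in the frame of sill below -0.008 m and x of baluster in the frame of sill between -0.013 and 0.013 m and z of baluster in the frame of sill between 0.016 and 0.025 m and horizontal distance between baluster and square_pier between 0.0525 and 0.0825 m and horizontal distance between baluster and block between 0.0675 and 0.0975 m and horizontal distance between cap and square_pier below 0.01 m and z of cap in the frame of square_pier between 0.056 and 0.065 m and (angle between the x axis of cap and the x axis of square_pier, either way round below 0.2 rad or angle between the x axis of cap and the y axis of square_pier, either way round below 0.2 rad) and horizontal distance between finial and round_pier below 0.01 m and z of finial in the frame of round_pier between 0.056 and 0.065 m and angle between each of block, beast, baluster, cap, finial's own z axis and vertical below 0.1 rad and linear speed of each of block, beast, baluster, cap, finial below 0.02 m/s and angular speed of each of block, beast, baluster, cap, finial below 0.2 rad/s); the robot touches nothing.
It fails at once if a piece is tipped over (more than 0.8 rad) (angle between any of block, beast, baluster, cap, finial's own z axis and vertical above 0.8 rad).
It also fails if it takes over 112 s, if anything falls off the work surface, if the arm or the gripper's body presses on something with over 40 N, if the wrist force passes 120 N, or if a joint passes its speed limit or range.

## Working session

There is one attempt and no reset: what is moved stays moved. The work goes in short steps, Python scripts to look and compute and a tool call to move; the robot and the scene stay as the last step left them, time stands still between calls to the robot, and variables do not carry over. Pictures are saved under pics/ and viewed, at most 14 in all, crops included, and the job is handed in when it is done.

Besides the shell and the picture viewer there is one more tool, called after ">>>" as name(argument=value, ...), one argument or row to a line, values as JSON. play_rows: Moves the arm, as the interface text tells. Shifts and turns lie within -1 to 1; 1 stands for 0.2 m of shift or pi/2 rad of turn. Its arguments: {"type":"object","properties":{"commands":{"type":"array","items":{"type":"array","items":{"type":"array","items":{"type":"number","minimum":-1,"maximum":1}}}},"grip_force":{"type":"number"}},"required":["commands"]}

```bash
mkdir -p pics; ls; cat > h.py <<'E'
import numpy as np, cv2
from bench import get_obs, viewer, r
from scipy.spatial.transform import Rotation as R
def K(p):
    f=p["pixels"].shape[0]/2/np.tan(np.radians(p["fovy"])/2); return f,p["cx"],p["cy"]
def c2w(p,obs=None):
    if "world_to_cam" in p: return np.linalg.inv(np.array(p["world_to_cam"]))
    T=np.eye(4);T[:3,:3]=R.from_rotvec(obs["orientation"]).as_matrix();T[:3,3]=obs["tcp_pos"]
    return T@np.array(p["hand_eye"])
def ray(p,uv,z,obs=None):
    f,cx,cy=K(p);M=c2w(p,obs);uv=np.atleast_2d(uv).astype(float)
    d=np.c_[(uv[:,0]-cx)/f,-(uv[:,1]-cy)/f,-np.ones(len(uv))]@M[:3,:3].T
    return M[:3,3]+d*((z-M[2,3])/d[:,2])[:,None]
def proj(p,X,obs=None):
    f,cx,cy=K(p);M=np.linalg.inv(c2w(p,obs));c=np.atleast_2d(X)@M[:3,:3].T+M[:3,3]
    return np.c_[cx+f*c[:,0]/-c[:,2],cy-f*c[:,1]/-c[:,2]]
def save(p,n): cv2.imwrite("pics/"+n,p["pixels"][:,:,::-1])
E
python3 - <<'E'
from h import *
o=get_obs();print(o)
for n in("scene","top"):
    p=viewer.grab_frame(n);save(p,n+"0.png");print(n,{k:v for k,v in p.items() if k!="pixels"})
    for t in "sill square_pier round_pier block beast baluster cap finial".split():
        for d in viewer.trace(p,t)[:2]:
            v,u=np.nonzero(d["pixels"]);print(t,round(d["score"],2),d["rect"],u.mean().round(1),v.mean().round(1),len(u))
E
```

```text
pics
{'clock': 0.0, 'joints': array([ 1.11489318,  0.47784571,  0.02232088,  1.5564623 , -0.01153912,
        1.10929048, -0.08308879]), 'qvel': array([ 6.36276116e-04,  5.49341309e-04,  3.77596271e-04, -4.41489810e-04,
       -7.36291842e-05, -1.45226076e-03,  6.53666146e-04]), 'tau': array([ 2.62749118e-04, -5.96444356e+01,  1.60785310e+00, -2.81201237e+01,
        1.24364629e-02,  9.13012773e-03,  2.80760912e-05]), 'tcp_pos': array([ 0.22986517, -0.63401712,  0.23029018]), 'orientation': array([-3.09239655e+00, -5.43311080e-01,  6.60879844e-04]), 'contact_force': array([0.25528111, 0.27140473, 0.13462804]), 'moment': array([-0.05355091, -0.0103261 , -0.05351697]), 'gripper_force': 0.0, 'grip_width': 0.08557505746656076}
scene {'fovy': 45.677808953541216, 'cx': 320.75860509012097, 'cy': 198.2108231481049, 'world_to_cam': array([[-0.50323714,  0.8641436 ,  0.00286598,  0.29312547],
       [-0.53087113, -0.31176823,  0.78802057,  0.23109978],
       [ 0.68185645,  0.39503975,  0.61564224, -1.53861112],
       [ 0.        ,  0.        ,  0.        ,  1.        ]]), 'shot': 1}
sill 0.8
[... 752 characters left out ...]
0.08284325, -0.00309115,  0.9965578 , -1.19290855],
       [ 0.        ,  0.        ,  0.        ,  1.        ]]), 'shot': 2}
sill 0.7 [239.8, 146.3, 389.4, 200.5] 314.3 173.3 4232
square_pier 0.88 [363.9, 168.1, 387.8, 190.4] 376.5 178.6 545
round_pier 0.93 [241.2, 151.1, 266.8, 176.6] 253.3 162.3 500
round_pier 0.55 [382.8, 219.4, 411.2, 245.9] 396.1 235.6 383
beast 0.61 [385.5, 225.0, 407.5, 251.3] 396.2 235.3 396
beast 0.48 [448.8, 186.9, 467.0, 195.8] 457.5 190.7 198
baluster 0.77 [446.2, 185.8, 467.5, 198.0] 457.2 190.5 230
cap 0.73 [315.1, 226.8, 342.3, 248.9] 328.4 236.5 513
cap 0.29 [448.2, 185.6, 467.7, 197.1] 457.4 190.2 194
finial 0.81 [176.6, 184.7, 199.9, 205.1] 188.4 194.0 365
```

```bash
python3 - <<'E'
import cv2
E
ls pics
```

```text
scene0.png
top0.png
```

View pics/scene0.png

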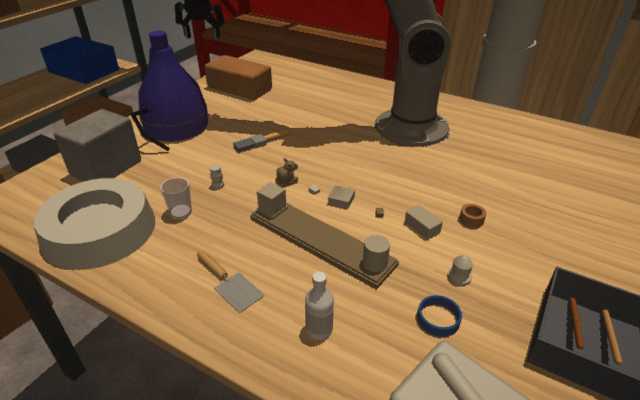

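```bash
python3 - <<'E'
import cv2
i=cv2.imread("pics/top0.png")[110:310,150:500]
cv2.imwrite("pics/top0c.png",cv2.resize(i,None,fx=2.28,fy=2.28,interpolation=cv2.INTER_CUBIC))
E
```

```text
(no output)
```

View pics/top0c.png

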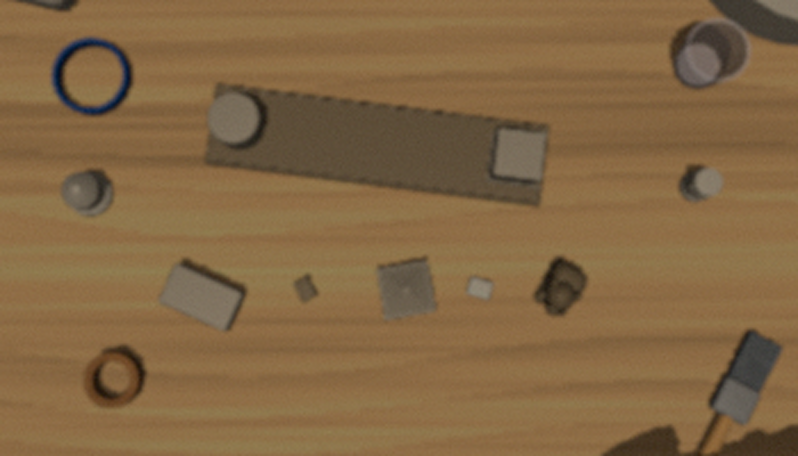

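The scene shows the sill with the square pier at the -y end and the round pier at the +y end. Full-resolution top pixels: finial (188,194), block (239,239), cap (328,236), beast (396,236), baluster (457,190). There are distractors: rings, small chips and tools.

```bash
cat >> h.py <<'E'
def yaw(o): 
    m=R.from_rotvec(o["orientation"]).as_matrix(); return np.arctan2(m[1,0],m[0,0])
def go(xyz,yw=None,o=None):
    "scaled numbers (x,y,z,turn) of a move from the present pose to TCP xyz with tool x at yaw yw"
    o=o or get_obs(); m=R.from_rotvec(o["orientation"]).as_matrix()
    s=m.T@(np.array(xyz)-o["tcp_pos"])/.2
    t=0
    if yw is not None: t=-((yw-yaw(o)+np.pi/2)%np.pi-np.pi/2)/(np.pi/2)
    return np.r_[s,t].round(3)
E
python3 - <<'E'
from h import *
o=get_obs();p=viewer.grab_frame("wrist");print(p["fovy"],p["cx"],p["cy"],p["hand_eye"],yaw(o))
p=viewer.grab_frame("top")
for n,uv,z in[("finial",(188.4,194),.035),("block",(239,239),.036),("cap",(328.4,236.5),.025),("beast",(396.2,235.5),.035),("balu",(457.5,190.5),.04),("sq",(377.5,177.5),.08),("rd",(253,162),.08)]:
    print(n,ray(p,uv,z).round(4))
print(go([.50,-.02,.42],0))
E
```

```text
63.51290524135154 320.94555741529865 200.37298591049637 [[-1.36127984e-03  9.50306234e-01  3.11313683e-01  7.83191192e-02]
 [ 9.99998699e-01  1.02440180e-03  1.24563319e-03 -1.04509378e-03]
 [ 8.64822686e-04  3.11314973e-01 -9.50306392e-01 -1.42248642e-01]
 [ 0.00000000e+00  0.00000000e+00  0.00000000e+00  1.00000000e+00]] 0.34772408599210586
finial [[0.5583 0.3241 0.035 ]]
block [[0.4478 0.1993 0.036 ]]
cap [[ 0.4524 -0.0175  0.025 ]]
beast [[ 0.4537 -0.1818  0.035 ]]
balu [[ 0.5618 -0.3322  0.04  ]]
sq [[ 0.5903 -0.1337  0.08  ]]
rd [[0.6293 0.16   0.08  ]]
[ 2.316 -2.429 -0.943  0.221]
```

>>> play_rows(
  commands=[
    [[-1,0.83,-0.82,-0.05,0],[-1,0.83,-0.82,-0.05,0],[-1,0.83,-0.82,-0.05,0],[-1,0.83,-0.82,-0.05,0],[-1,0.83,-0.82,-0.05,0],[-1,0.83,-0.82,-0.05,0]],
  ],
)

```text
clock: 1.5
tcp_pos: [0.3325, -0.4196, 0.2417]
orientation: [-3.092, -0.55, -0.002]
contact_force: [-0.1, -0.4, 0.6]
grip_width: 0.0856
gripper_force: 0.0
```

>>> play_rows(
  commands=[
    [[-1,0.83,-0.82,-0.05,0],[-1,0.83,-0.82,-0.05,0],[-1,0.83,-0.82,-0.05,0],[-1,0.83,-0.82,-0.05,0],[-1,0.83,-0.82,-0.05,0],[-1,0.83,-0.82,-0.05,0]],
  ],
)

```text
clock: 2.0
tcp_pos: [0.4322, -0.2087, 0.252]
orientation: [-3.093, -0.55, -0.003]
contact_force: [-0.1, -0.8, 0.2]
grip_width: 0.0854
gripper_force: 0.0
```

>>> play_rows(
  commands=[
    [[-1,0.83,-0.82,-0.05,0.221],[-1,0.83,-0.82,-0.05,0.221],[-1,0.83,-0.82,-0.05,0.221],[-1,0.83,-0.82,-0.05,0.221],[-1,0.83,-0.82,-0.05,0.221],[-1,0.83,-0.82,-0.05,0.221],[-1,0.83,-0.82,-0.05,0.221],[-1,0.83,-0.82,-0.05,0.221]],
  ],
)

```text
clock: 2.67
tcp_pos: [0.5313, 0.0009, 0.2615]
orientation: [-3.14, -0.01, -0.001]
contact_force: [-0.4, 0.0, 0.1]
grip_width: 0.0853
gripper_force: 0.0
```

```bash
python3 - <<'E'
from h import *
import pickle
o=get_obs();p=viewer.grab_frame("wrist");save(p,"w1.png");print(o["clock"],o["tcp_pos"],yaw(o),np.abs(o["qvel"]).max())
pickle.dump((o,p),open("w1.pkl","wb"))
Z=dict(square_pier=.08,round_pier=.08,block=.03,beast=.035,baluster=.03,cap=.02,finial=.03,sill=.02,beast_nose=.04)
for t in Z:
    for d in viewer.trace(p,t)[:2]:
        v,u=np.nonzero(d["pixels"]);c=(u.mean(),v.mean());print(t,round(d["score"],2),d["rect"],np.round(c,1),len(u),ray(p,c,Z[t],o).round(4))
E
```

```text
2.6667 [0.53130125 0.00090546 0.26148173] 0.006434911822772494 0.0628300119180411
square_pier 0.8 [410.0, 82.3, 491.4, 146.6] [449.4 113. ] 3658 [[ 0.593  -0.1221  0.08  ]]
round_pier 0.9 [119.6, 38.1, 194.3, 103.5] [156.3  69.6] 3782 [[0.6307 0.1559 0.08  ]]
block 0.94 [122.8, 194.9, 200.5, 259.8] [161.  227.3] 3057 [[0.4504 0.202  0.03  ]]
beast 0.64 [435.9, 194.1, 490.3, 254.4] [464.6 226.7] 2124 [[ 0.4554 -0.1755  0.035 ]]
baluster 0.9 [579.5, 123.6, 638.2, 158.2] [610.6 139.6] 1634 [[ 0.5621 -0.3294  0.03  ]]
cap 0.72 [306.2, 195.6, 358.8, 248.7] [332.  222.2] 2039 [[ 0.4544 -0.0125  0.02  ]]
finial 0.96 [0.0, 113.8, 73.0, 158.8] [ 37.5 137.5] 2463 [[0.561 0.327 0.03 ]]
sill 0.92 [144.1, 27.8, 473.6, 154.5] [302.9  89.9] 21526 [[0.6143 0.0227 0.02  ]]
beast_nose 0.75 [432.7, 193.6, 492.9, 257.2] [464.6 226.6] 2076 [[ 0.4577 -0.173   0.04  ]]
```

View pics/w1.png

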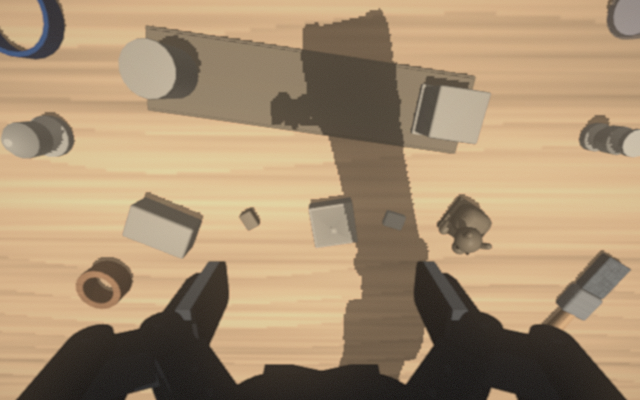

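```bash
cat >> h.py <<'E'
from scipy.optimize import minimize
def box(x0,x1,y0,y1,z0,z1): return np.array([[x,y,z] for x in(x0,x1) for y in(y0,y1) for z in(z0,z1)])
def disc(*dz): 
    a=np.linspace(0,2*np.pi,25)[:-1]; return np.vstack([np.c_[d/2*np.cos(a),d/2*np.sin(a),0*a+z] for d,z in dz])
M={"block":box(-.023,.023,-.04,.04,0,.036),
"cap":np.vstack([box(-.028,.028,-.028,.028,0,.024),[[0,0,.04]]]),
"baluster":disc((.034,0),(.032,.024),(.032,.04),(.026,.06)),
"finial":disc((.05,0),(.05,.01),(.04,.046),(.005,.062)),
"square_pier":box(-.025,.025,-.025,.025,0,.06),"round_pier":disc((.054,0),(.054,.06)),
"beast":np.vstack([box(-.025,.025,-.02,.02,0,.03),[[-.035,0,.043]],box(-.02,0,-.016,.016,.06,.066)]),
}
M["sill"]=np.vstack([box(-.045,.045,-.185,.185,0,.02),M["square_pier"]+[0,-.15,.02],M["round_pier"]+[0,.15,.02]])
def fit(p,mask,name,x0,o=None,z=0,rot=True):
    "x,y,yaw whose silhouette hull best fits the hull of the mask (clipped to the picture)"
    m=max(cv2.findContours(mask.astype(np.uint8),0,2)[0],key=cv2.contourArea) if name!="sill" else np.argwhere(mask)[:,::-1].astype(np.int32)
    A=np.zeros((400,640),np.uint8);cv2.fillConvexPoly(A,cv2.convexHull(m),255)
    def f(q):
        c,s=np.cos(q[2]),np.sin(q[2]);X=M[name]@np.array([[c,s,0],[-s,c,0],[0,0,1]])+[q[0],q[1],z]
        h=cv2.convexHull(proj(p,X,o).astype(np.float32));B=np.zeros_like(A)
        cv2.fillConvexPoly(B,np.round(h*16).astype(np.int32),255,cv2.LINE_AA,4)
        return np.abs(A.astype(int)-B).sum()/A.astype(int).sum()
    best=None
    for y0 in ([x0[2]] if not rot else x0[2]+np.array([-.3,0,.3])):
        s=np.array([[0,0,0],[.015,0,0],[0,.015,0],[0,0,.25 if rot else 0.0]])+[x0[0],x0[1],y0]
        if not rot:s=np.vstack([s[:3],s[0]+[.008,.008,0]])
        b=minimize(f,s[0],method="Nelder-Mead",options=dict(initial_simplex=s,xatol=1e-4,fatol=1e-5))
        if best is None or b.fun<best.fun:best=b
    return best.x.round(4),round(best.fun,3)
E
python3 - <<'E'
from h import *
import pickle
o,_=pickle.load(open("w1.pkl","rb"))
I=dict(block=(.45,.2,-.35),cap=(.453,-.015,.1),beast=(.455,-.178,-.4),baluster=(.562,-.33,0),finial=(.56,.325,0),square_pier=(.59,-.13,-.1),round_pier=(.63,.158,0))
for cam in("wrist","top"):
    p=viewer.grab_frame(cam); oo=get_obs() if cam=="wrist" else None
    U=np.zeros((400,640),bool)
    for t in I:
        d=viewer.trace(p,t)
        if not d: print(cam,t,"none");continue
        k=d[0]["pixels"]
        if "pier" in t:U|=k
        print(cam,t,*fit(p,k,t,I[t],oo,.02 if "pier" in t else 0,t not in("baluster","finial","round_pier")))
    U|=viewer.trace(p,"sill")[0]["pixels"]
    print(cam,"sill",*fit(p,U,"sill",(.61,.015,-.13),oo))
    if cam=="wrist":
        cv2.imwrite("pics/beast.png",cv2.resize(p["pixels"][180:270,410:520,::-1],None,fx=6,fy=6,interpolation=cv2.INTER_CUBIC))
E
```

```text
wrist block [ 0.4452  0.2061 -0.442 ] 0.073
wrist cap [ 0.4515 -0.0129  0.1652] 0.066
wrist beast [ 0.454 -0.181 -0.656] 0.135
wrist baluster [ 0.5622 -0.3323  0.    ] 0.034
wrist finial [0.5597 0.3345 0.    ] 0.031
wrist square_pier [ 0.591  -0.13   -0.1432] 0.035
wrist round_pier [0.6305 0.1652 0.    ] 0.071
wrist sill [ 0.6108  0.0168 -0.1336] 0.034
top block [ 0.4458  0.2018 -0.4396] 0.058
top cap none
top beast [ 0.4565 -0.1857 -0.6282] 0.15
top baluster [ 0.5638 -0.3368  0.    ] 0.128
top finial [0.5597 0.3297 0.    ] 0.101
top square_pier [ 0.5904 -0.1338 -0.1804] 0.096
top round_pier [0.6324 0.1619 0.    ] 0.081Traceback (most recent call last):
  File "<stdin>", line 14, in <module>
IndexError: list index out of range
```

View pics/beast.png

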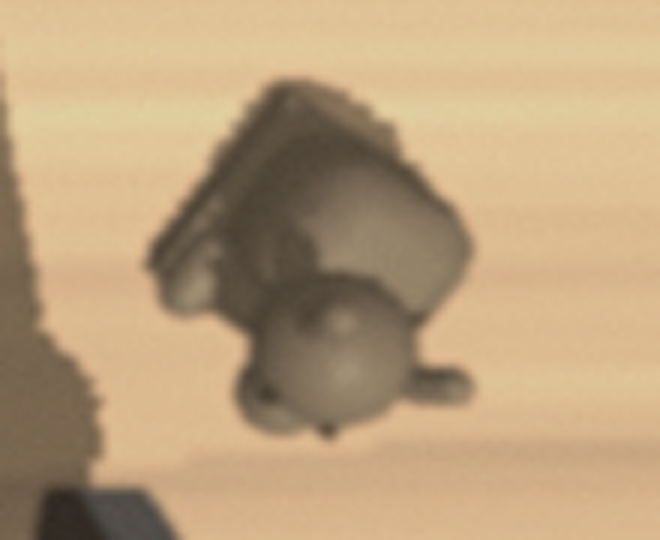

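Crop: the beast's foot edges run at about 40–50° in the picture, with the head at (335,345) leaning down-left. Its yaw is therefore near -0.6, and I'll check it from above before gripping. The block goes first.

>>> play_rows(
  commands=[
    [[-1,-0.42,-1,0.55,-0.716],[-1,-0.42,-1,0.55,-0.716],[-1,-0.42,-1,0.55,-0.716],[-1,-0.42,-1,0.55,-0.716],[-1,-0.42,-1,0.55,-0.716],[-1,-0.42,-1,0.55,-0.716],[-1,-0.42,-1,0.55,-0.716],[-1,-0.42,-1,0.55,-0.716],[-1,-0.42,-1,0.55,-0.716],[-1,-0.42,-1,0.55,-0.716],[-1,-0.42,-1,0.55,-0.716]],
  ],
)

```text
clock: 4.98
tcp_pos: [0.4466, 0.1975, 0.1513]
orientation: [-2.66, -1.67, -0.0]
contact_force: [-0.5, -0.1, -0.7]
grip_width: 0.0853
gripper_force: 0.0
```

```bash
cat > look.py <<'E'
import sys
from h import *
# look.py name x0 y0 yaw0 grasp_tcp_z tool_yaw_offset
n=sys.argv[1];q0=list(map(float,sys.argv[2:5]));z=float(sys.argv[5]);off=float(sys.argv[6])
o=get_obs();p=viewer.grab_frame("wrist");save(p,"look_%s.png"%n)
print(round(o["clock"],2),o["tcp_pos"].round(4),round(yaw(o),3),"qv",np.abs(o["qvel"]).max().round(3))
d=viewer.trace(p,n);print([(round(e["score"],2),e["rect"]) for e in d[:2]])
q,e=fit(p,d[0]["pixels"],n,q0,o,0,n not in("baluster","finial"));print(q,e)
print("above",go([q[0],q[1],o["tcp_pos"][2]],q[2]+off,o),"grasp",go([q[0],q[1],z],q[2]+off,o))
E
python3 look.py block .445 .204 -.44 .004 1.5708
```

```text
4.98 [0.4466 0.1975 0.1513] 1.121 qv 0.019
[(0.83, [288.5, 131.9, 344.4, 232.1])]
[ 0.4449  0.2059 -0.4276] 0.052
above [ 0.034 -0.026  0.    -0.014] grasp [ 0.034 -0.026  0.737 -0.014]
```

>>> play_rows(
  commands=[
    [[-1,0.034,-0.026,0.3,-0.014],[-1,0.034,-0.026,0.55,-0.014],[-1,0.034,-0.026,0.69,-0.014],[-1,0.034,-0.026,0.737,-0.014],[-1,0.034,-0.026,0.737,-0.014],[1,0.034,-0.026,0.737,-0.014],[1,0.034,-0.026,0.737,-0.014],[1,0.034,-0.026,0.737,-0.014],[1,0.034,-0.026,0.737,-0.014],[1,0.034,-0.026,0.737,-0.014],[1,0.034,-0.026,0.737,-0.014],[1,0.034,-0.026,0.737,-0.014]],
  ],
  grip_force=40,
)

```text
clock: 6.08
tcp_pos: [0.4465, 0.2066, 0.0061]
orientation: [2.639, 1.703, 0.007]
contact_force: [-0.2, -0.5, 5.9]
grip_width: 0.0454
gripper_force: 40.8
```

```bash
python3 - <<'E'
from h import *
o=get_obs();print(o["tcp_pos"],yaw(o),o["grip_width"],o["gripper_force"])
print(go([.6108,.0168,.15],1.437))
E
```

```text
[0.4465438  0.20661809 0.00606151] 1.146220941858544 0.0454336630093264 40.826547145843506
[-0.524  1.142 -0.718 -0.185]
```

>>> play_rows(
  commands=[
    [[1,0,0,-0.2,0],[1,0,0,-0.45,0],[1,-0.1,0.2,-0.65,-0.05],[1,-0.2,0.4,-0.72,-0.1],[1,-0.3,0.6,-0.72,-0.185],[1,-0.4,0.8,-0.72,-0.185],[1,-0.5,0.98,-0.72,-0.185],[1,-0.52,1,-0.72,-0.185],[1,-0.52,1,-0.72,-0.185]],
  ],
)

```text
clock: 6.83
tcp_pos: [0.5888, 0.0185, 0.1488]
orientation: [2.373, 2.05, -0.0]
contact_force: [0.8, -2.2, -3.1]
grip_width: 0.0453
gripper_force: 44.4
```

```bash
python3 - <<'E'
from h import *
o=get_obs();print(o["clock"],o["tcp_pos"],yaw(o),o["grip_width"],o["gripper_force"])
p=viewer.grab_frame("wrist");save(p,"w2.png")
for t,q in(("square_pier",(.591,-.13,-.134)),("round_pier",(.6308,.1655,0)),("sill",(.611,.017,-.134))):
    for d in viewer.trace(p,t)[:1]: print(t,d["score"],d["rect"],*fit(p,d["pixels"],t,q,o,.02 if "pier" in t else 0,t!="round_pier"))
print(go([.6108,.0168,.027],1.437))
E
```

```text
6.8333 [0.58880465 0.01846904 0.14882684] 1.424864658950999 0.04527125109539145 44.357401728630066
square_pier 0.74 [182.7, 365.1, 212.6, 400.0] [ 0.571  -0.2567  1.1216] 1.0
round_pier 0.87 [316.2, 2.8, 391.0, 35.1] [0.6312 0.1657 0.    ] 0.017
sill 0.9 [289.7, 0.0, 408.8, 342.0] [ 0.6272  0.1408 -0.128 ] 0.144
[-0.047  0.144  0.607  0.001]
```

View pics/w2.png

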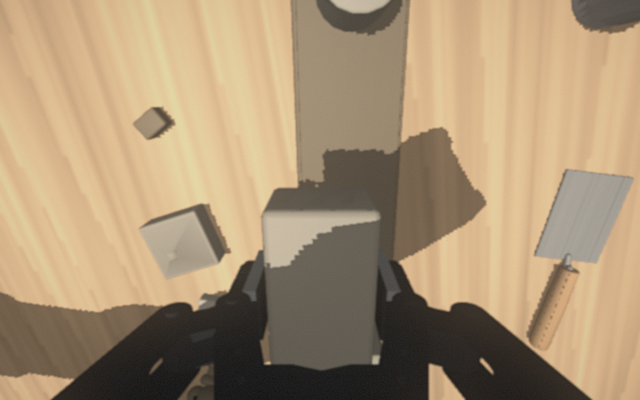

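The picture shows the block held between the fingers, hanging over the sill at (320,290), with the round pier ahead at (355,15). It's consistent with the earlier fit. Lowering it.

>>> play_rows(
  commands=[
    [[1,-0.047,0.144,0,0.001],[1,-0.047,0.144,0.2,0.001],[1,-0.047,0.144,0.4,0.001],[1,-0.047,0.144,0.53,0.001],[1,-0.047,0.144,0.57,0.001],[1,-0.047,0.144,0.59,0.001],[1,-0.047,0.144,0.605,0.001],[1,-0.047,0.144,0.61,0.001],[1,-0.047,0.144,0.61,0.001]],
  ],
)

```text
clock: 7.78
tcp_pos: [0.6128, 0.0164, 0.0277]
orientation: [2.364, 2.066, 0.004]
contact_force: [0.7, -0.9, -3.9]
grip_width: 0.0453
gripper_force: 44.2
```

```bash
python3 - <<'E'
from h import *
o=get_obs();print(o["clock"],o["tcp_pos"],yaw(o),o["grip_width"],o["contact_force"])
E
```

```text
7.7833 [0.61279087 0.01639188 0.0276606 ] 1.4367066049570623 0.04528335711729046 [ 0.74899015 -0.8500553  -3.91426814]
```

>>> play_rows(
  commands=[
    [[1,0,-0.009,0.004,0],[1,0,-0.009,0.009,0],[1,0,-0.009,0.009,0],[-1,0,-0.009,0.009,0],[-1,0,-0.009,0.009,0],[-1,0,-0.009,0.005,0],[-1,0,-0.009,0,0],[-1,0,-0.009,-0.1,0],[-1,0,-0.009,-0.3,0],[-1,0,-0.009,-0.5,0],[-1,0,-0.009,-0.65,0],[-1,0,-0.009,-0.8,0]],
  ],
)

```text
clock: 8.78
tcp_pos: [0.61, 0.0163, 0.1882]
orientation: [2.365, 2.067, 0.002]
contact_force: [0.6, 0.4, 0.1]
grip_width: 0.0851
gripper_force: 0.0
```

```bash
python3 - <<'E'
from h import *
o=get_obs();print(o["clock"],o["tcp_pos"],yaw(o),o["grip_width"],o["contact_force"])
p=viewer.grab_frame("wrist")
d=viewer.trace(p,"block")
for d in d[:1]: print(d["score"],d["rect"],*fit(p,d["pixels"],"block",(.611,.017,-.134),o,.02))
print(go([.5625,-.333,.2],1.437))
E
```

```text
8.7833 [0.60998163 0.01631464 0.18817891] 1.4365838897068224 0.08510071256694363 [0.64341195 0.37265633 0.06539516]
0.82 [296.3, 138.0, 347.3, 232.0] [ 0.6081  0.016  -0.1324] 0.049
[-1.768 -0.015 -0.045 -0.   ]
```

>>> play_rows(
  commands=[
    [[-1,-0.88,-0.01,0,0],[-1,-0.88,-0.01,0,0],[-1,-0.88,-0.01,0,0],[-1,-0.88,-0.01,0,0],[-1,-0.88,-0.01,0,0]],
  ],
)

```text
clock: 9.3
tcp_pos: [0.582, -0.1677, 0.1847]
orientation: [2.375, 2.054, -0.008]
contact_force: [-0.1, -1.2, -0.4]
grip_width: 0.0855
gripper_force: 0.0
```

>>> play_rows(
  commands=[
    [[-1,-0.88,-0.01,0.1,0],[-1,-0.88,-0.01,0.15,0],[-1,-0.88,-0.01,0.2,0],[-1,-0.88,-0.01,0.2,0],[-1,-0.88,-0.01,0.2,0],[-1,-0.88,-0.01,0.2,0],[-1,-0.88,-0.01,0.2,0]],
  ],
)

```text
clock: 9.88
tcp_pos: [0.558, -0.3326, 0.1449]
orientation: [-2.367, -2.064, 0.0]
contact_force: [-0.6, 0.9, -0.6]
grip_width: 0.0854
gripper_force: 0.0
```

```bash
python3 look.py baluster .5622 -.3323 0 .0125 1.437
```

```text
9.88 [ 0.558  -0.3326  0.1449] 1.434 qv 0.049
[(0.77, [312.1, 166.9, 350.8, 225.3])]
[ 0.5621 -0.3337  0.    ] 0.049
above [-0.003  0.021 -0.    -0.002] grasp [-0.003  0.022  0.662 -0.002]
```

>>> play_rows(
  commands=[
    [[-1,-0.003,0.022,0.1,0],[-1,-0.003,0.022,0.3,0],[-1,-0.003,0.022,0.5,0],[-1,-0.003,0.022,0.63,0],[-1,-0.003,0.022,0.66,0],[1,-0.003,0.022,0.66,0],[1,-0.003,0.022,0.66,0],[1,-0.003,0.022,0.66,0],[1,-0.003,0.022,0.66,0],[1,-0.003,0.022,0.66,0],[1,-0.003,0.022,0.66,0],[1,-0.003,0.022,0.66,0]],
  ],
  grip_force=35,
)

```text
clock: 10.98
tcp_pos: [0.5645, -0.3339, 0.0163]
orientation: [2.363, 2.065, 0.002]
contact_force: [-0.3, 0.8, 6.2]
grip_width: 0.0308
gripper_force: 34.2
```

```bash
python3 - <<'E'
from h import *
o=get_obs();print(o["clock"],o["tcp_pos"],yaw(o),o["grip_width"],o["gripper_force"],o["contact_force"])
s=np.array([.6108,.0168]);y=-.134
b=s+.0*s+np.array([.0825*np.sin(y),-.0825*np.cos(y)]);print(b)
print(go([*b,.18],1.437))
E
```

```text
10.9833 [ 0.5644522  -0.33387667  0.01634109] 1.4362118778349091 0.030829806416937413 34.21914308681153 [-0.30185754  0.8231582   6.2200404 ]
[ 0.59977805 -0.06496042]
[ 1.355e+00 -3.000e-03 -8.200e-01 -1.000e-03]
```

>>> play_rows(
  commands=[
    [[1,0,0,-0.1,0],[1,0,0,-0.3,0],[1,0,0,-0.5,0],[1,0.15,0,-0.7,0],[1,0.35,0,-0.75,0],[1,0.55,0,-0.75,0],[1,0.75,0,-0.75,0],[1,0.9,0,-0.75,0],[1,0.95,0,-0.75,0],[1,0.95,0,-0.75,0]],
  ],
)

```text
clock: 11.82
tcp_pos: [0.5892, -0.1402, 0.1653]
orientation: [2.358, 2.075, 0.004]
contact_force: [-0.5, -0.5, -1.4]
grip_width: 0.0308
gripper_force: 35.1
```

>>> play_rows(
  commands=[
    [[1,0.2,0,0,0],[1,0.35,0,0,0],[1,0.4,0,0,0],[1,0.4,0,0,0],[1,0.4,0,0,0]],
  ],
)

```text
clock: 12.23
tcp_pos: [0.5992, -0.0672, 0.1641]
orientation: [2.365, 2.066, -0.001]
contact_force: [0.3, 0.2, -0.8]
grip_width: 0.0303
gripper_force: 35.1
```

```bash
python3 - <<'E'
from h import *
o=get_obs();print(o["clock"],o["tcp_pos"],yaw(o),o["grip_width"],o["gripper_force"],o["contact_force"])
p=viewer.grab_frame("wrist");save(p,"w3.png")
d=viewer.trace(p,"baluster")[:1]
for d in d: print(d["score"],d["rect"],*fit(p,d["pixels"],"baluster",o["tcp_pos"][:2].tolist()+[0],o,o["tcp_pos"][2]-.0163,False))
print(go([.5998,-.065,.0365],1.437))
E
```

```text
12.2333 [ 0.59918135 -0.06721417  0.16412947] 1.4358878436168276 0.030264469649103298 35.070287097478285 [ 0.3400203   0.21493402 -0.79459458]
0.73 [281.1, 219.5, 358.6, 353.5] [ 0.5968 -0.067   0.    ] 0.043
[ 0.02   0.002  0.637 -0.002]
```

View pics/w3.png

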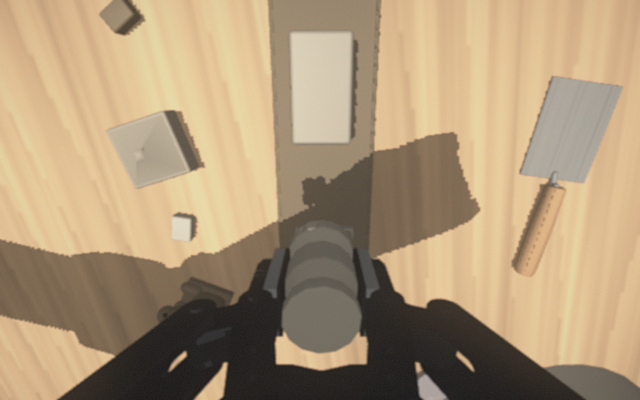

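The picture shows the baluster upright between the pads at (320,290), with the block squared on the sill at (322,88).

>>> play_rows(
  commands=[
    [[1,0.02,0.003,0.2,0],[1,0.02,0.003,0.4,0],[1,0.02,0.003,0.55,0],[1,0.02,0.003,0.6,0],[1,0.02,0.003,0.62,0],[1,0.02,0.003,0.63,0],[1,0.02,0.003,0.635,0],[1,0.02,0.003,0.635,0]],
  ],
)

```text
clock: 13.0
tcp_pos: [0.6017, -0.0622, 0.0387]
orientation: [2.365, 2.065, 0.003]
contact_force: [0.5, 0.8, -0.4]
grip_width: 0.0304
gripper_force: 35.1
```

>>> play_rows(
  commands=[
    [[1,-0.012,-0.008,0.004,0],[1,-0.012,-0.008,0.01,0],[1,-0.012,-0.008,0.013,0],[1,-0.012,-0.008,0.013,0]],
  ],
)

```text
clock: 13.33
tcp_pos: [0.599, -0.0647, 0.0363]
orientation: [2.365, 2.065, 0.0]
contact_force: [-4.5, -1.4, 11.5]
grip_width: 0.0307
gripper_force: 36.1
```

>>> play_rows(
  commands=[
    [[1,0,0,-0.003,0],[-1,0,0,-0.003,0],[-1,0,0,-0.003,0],[-1,0,0,-0.003,0],[-1,0,0,-0.02,0],[-1,0,0,-0.1,0],[-1,0,0,-0.3,0],[-1,0,0,-0.5,0],[-1,0,0,-0.7,0],[-1,0,0,-0.8,0],[-1,0,0,-0.8,0]],
  ],
)

```text
clock: 14.25
tcp_pos: [0.6016, -0.0635, 0.2003]
orientation: [2.361, 2.063, 0.01]
contact_force: [1.6, 0.1, -0.7]
grip_width: 0.0855
gripper_force: 0.0
```

```bash
python3 - <<'E'
from h import *
o=get_obs();print(o["clock"],o["tcp_pos"],yaw(o),o["grip_width"])
p=viewer.grab_frame("wrist")
for t,q in(("baluster",(.6,-.065,0)),("block",(.61,.016,-.134)),("square_pier",(.591,-.131,-.134))):
  for d in viewer.trace(p,t)[:1]: print(t,d["score"],d["rect"],*fit(p,d["pixels"],t,q,o,.02,t!="baluster"))
print(go([.4545,-.182,.19],-.63))
E
```

```text
14.25 [ 0.60156725 -0.06348441  0.20026183] 1.4364248869967624 0.08553209412869817
baluster 0.61 [300.6, 158.0, 334.1, 211.9] [ 0.5962 -0.0641  0.    ] 0.05
block 0.72 [287.1, 40.0, 346.0, 143.8] [ 0.6078  0.0154 -0.1358] 0.034
square_pier 0.7 [291.9, 216.2, 349.8, 291.7] [ 0.5906 -0.1305 -0.1401] 0.032
[-0.679 -0.629  0.017 -0.684]
```

>>> play_rows(
  commands=[
    [[-1,-0.679,-0.629,0,0.75],[-1,-0.679,-0.629,0,0.75],[-1,-0.679,-0.629,0,0.75],[-1,-0.679,-0.629,0,0.75],[-1,-0.679,-0.629,0,0.75],[-1,-0.679,-0.629,0,0.75],[-1,-0.679,-0.629,0,0.75],[-1,-0.679,-0.629,0,0.75],[-1,-0.679,-0.629,0,0.75],[-1,-0.679,-0.629,0,0.75],[-1,-0.679,-0.629,0,0.75]],
  ],
)

```text
clock: 15.37
tcp_pos: [0.4545, -0.1815, 0.1928]
orientation: [-3.114, -0.402, 0.004]
contact_force: [-0.3, 0.5, 0.6]
grip_width: 0.0856
gripper_force: 0.0
```

>>> play_rows(
  commands=[
    [[-1,0,0,0,0.566],[-1,0,0,0,0.566],[-1,0,0,0,0.566],[-1,0,0,0,0.566],[-1,0,0,0,0.566],[-1,0,0,0,0.566],[-1,0,0,0,0.566],[-1,0,0,0,0.566],[-1,0,0,0,0.566]],
  ],
)

```text
clock: 16.12
tcp_pos: [0.455, -0.1816, 0.1935]
orientation: [2.989, -0.968, -0.002]
contact_force: [0.8, 0.4, -0.4]
grip_width: 0.0854
gripper_force: 0.0
```

```bash
python3 look.py beast .454 -.182 -.63 .012 0; python3 - <<'E'
import cv2
i=cv2.imread("pics/look_beast.png")[100:300,220:420];cv2.imwrite("pics/lb.png",cv2.resize(i,None,fx=3,fy=3,interpolation=cv2.INTER_CUBIC))
E
```

```text
16.12 [ 0.455  -0.1816  0.1935] -0.627 qv 0.035
[(0.77, [299.9, 145.4, 339.7, 215.3]), (0.75, [117.2, 42.3, 231.4, 136.0])]
[ 0.4547 -0.1814 -0.5456] 0.135
above [-0.002  0.     0.    -0.052] grasp [-0.    -0.     0.908 -0.052]
```

View pics/lb.png

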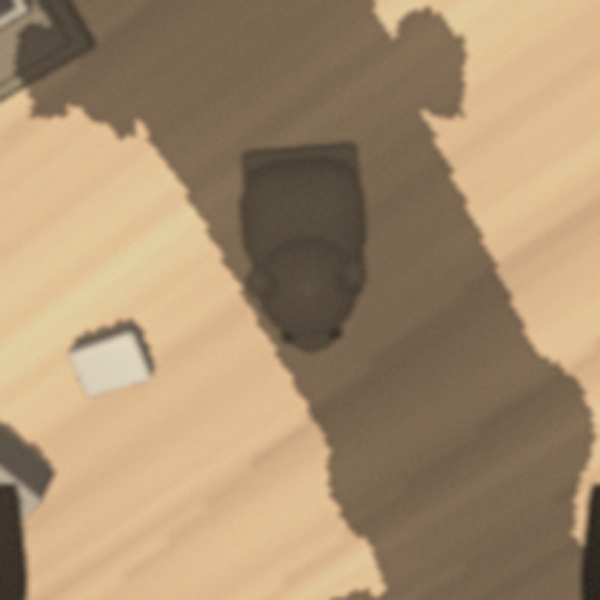

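From directly above, the beast faces image-down (muzzle at (310,345) in the crop, rear edge at y≈150), turned about 5°. This agrees with the fitted yaw of -0.545.

>>> play_rows(
  commands=[
    [[-1,0,0,0.2,-0.053],[-1,0,0,0.4,-0.053],[-1,0,0,0.6,-0.053],[-1,0,0,0.75,-0.053],[-1,0,0,0.85,-0.053],[-1,0,0,0.9,-0.053],[1,0,0,0.905,-0.053],[1,0,0,0.905,-0.053],[1,0,0,0.905,-0.053],[1,0,0,0.905,-0.053],[1,0,0,0.905,-0.053],[1,0,0,0.905,-0.053]],
  ],
  grip_force=35,
)

```text
clock: 17.22
tcp_pos: [0.4568, -0.1823, 0.0149]
orientation: [3.024, -0.849, 0.005]
contact_force: [-1.1, 0.2, 7.9]
grip_width: 0.0398
gripper_force: 36.8
```

>>> play_rows(
  commands=[
    [[1,0,0,0,0],[1,0,0,-0.003,0]],
  ],
)

```text
clock: 17.38
tcp_pos: [0.4562, -0.1821, 0.0149]
orientation: [3.024, -0.849, 0.003]
contact_force: [-0.6, -1.2, -1.3]
grip_width: 0.0394
gripper_force: 35.7
```

```bash
python3 - <<'E'
from h import *
o=get_obs();print(o["clock"],o["tcp_pos"],yaw(o),o["grip_width"],o["gripper_force"],o["contact_force"])
print(go([.609,.0162,.17],-.134))
E
```

```text
17.3833 [ 0.45624568 -0.18210034  0.014916  ] -0.547480354096795 0.039382114468394396 35.66426932811737 [-0.55750682 -1.17138187 -1.31436501]
[ 0.138 -1.244 -0.775 -0.263]
```

>>> play_rows(
  commands=[
    [[1,0,0,-0.1,0],[1,0,0,-0.3,0],[1,0,0,-0.5,0],[1,0,-0.1,-0.7,0],[1,0.02,-0.3,-0.8,-0.06],[1,0.04,-0.5,-0.8,-0.12],[1,0.07,-0.7,-0.8,-0.2],[1,0.1,-0.85,-0.8,-0.263],[1,0.12,-0.95,-0.8,-0.263],[1,0.12,-0.95,-0.8,-0.263]],
  ],
)

```text
clock: 18.22
tcp_pos: [0.5773, -0.0265, 0.1745]
orientation: [-3.132, 0.2, -0.004]
contact_force: [-0.1, 0.6, -1.2]
grip_width: 0.0393
gripper_force: 36.0
```

```bash
python3 - <<'E'
from h import *
print(go([.609,.0162,.0709],-.134),get_obs()["tcp_pos"])
E
```

```text
[ 0.129 -0.23   0.519  0.004] [ 0.57733697 -0.02654946  0.17445647]
```

>>> play_rows(
  commands=[
    [[1,0.129,-0.23,0,0.004],[1,0.129,-0.23,0.15,0.004],[1,0.129,-0.23,0.3,0.004],[1,0.129,-0.23,0.42,0.004],[1,0.129,-0.23,0.48,0.004],[1,0.129,-0.23,0.495,0.004],[1,0.129,-0.23,0.502,0.004],[1,0.129,-0.23,0.506,0.004],[1,0.129,-0.23,0.506,0.004]],
  ],
)

```text
clock: 18.97
tcp_pos: [0.6076, 0.0098, 0.0742]
orientation: [-3.134, 0.222, -0.004]
contact_force: [-0.8, 0.1, -2.0]
grip_width: 0.0396
gripper_force: 36.1
```

```bash
python3 - <<'E'
from h import *
print(go([.609,.0162,.0709],-.134),get_obs()["tcp_pos"],get_obs()["qvel"].round(3))
E
```

```text
[ 0.002 -0.032  0.017 -0.005] [0.60764912 0.00983725 0.07423579] [-0.002 -0.004  0.001 -0.001 -0.001 -0.001 -0.002]
```

>>> play_rows(
  commands=[
    [[1,0.005,-0.032,0,-0.005],[1,0.005,-0.032,0.005,-0.005],[1,0.005,-0.032,0.011,-0.005],[1,0.005,-0.032,0.015,-0.005],[1,0.005,-0.032,0.015,-0.005]],
  ],
)

```text
clock: 19.38
tcp_pos: [0.6091, 0.017, 0.0709]
orientation: [-3.134, 0.208, -0.002]
contact_force: [-2.4, 1.6, 6.3]
grip_width: 0.0393
gripper_force: 37.1
```

Contact made. I'll release partially and lift.

>>> play_rows(
  commands=[
    [[1,0,0,-0.002,0],[-0.4,0,0,-0.002,0],[-0.4,0,0,-0.002,0],[-0.4,0,0,-0.002,0],[-0.4,0,0,-0.02,0],[-0.4,0,0,-0.1,0],[-0.4,0,0,-0.25,0],[-0.4,0,0,-0.45,0],[-0.4,0,0,-0.65,0],[-1,0,0,-0.7,0],[-1,0,0,-0.7,0]],
  ],
)

```text
clock: 20.3
tcp_pos: [0.611, 0.0166, 0.2144]
orientation: [-3.134, 0.209, -0.012]
contact_force: [-1.3, 0.3, -0.1]
grip_width: 0.0812
gripper_force: 0.0
```

```bash
python3 - <<'E'
from h import *
o=get_obs();print(o["clock"],o["tcp_pos"],yaw(o),o["grip_width"])
p=viewer.grab_frame("wrist");save(p,"w4.png")
for t,q,z in(("baluster",(.6,-.065,0),.02),("block",(.61,.016,-.134),.02),("beast",(.609,.016,-.134),.056),("cap",(.4515,-.0129,.165),0)):
  for d in viewer.trace(p,t)[:1]: print(t,d["score"],d["rect"],*fit(p,d["pixels"],t,q,o,z,t!="baluster"))
print(go([.4515,-.013,.19],.165+1.5708))
E
```

```text
20.3 [0.61103248 0.01662422 0.21435895] -0.13320920324331295 0.08118913575317678
baluster 0.75 [383.7, 159.1, 427.9, 207.4] [ 0.5959 -0.0636  0.    ] 0.039
block 0.64 [280.5, 154.7, 366.3, 209.6] [ 0.608   0.0163 -0.1185] 0.066
beast 0.89 [298.6, 158.6, 345.0, 236.2] [ 0.6067  0.0176 -0.1447] 0.102
cap 0.82 [334.5, 265.3, 390.8, 323.5] [ 0.4509 -0.0133  0.1571] 0.065
[-0.753  0.247  0.092  0.81 ]
```

View pics/w4.png

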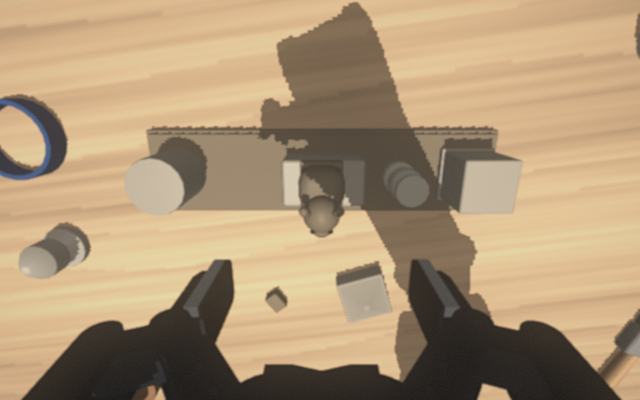

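All is standing: the beast at (322,205) faces image-down (near side), and the baluster is at (406,185). The cap is at (363,293).

>>> play_rows(
  commands=[
    [[-1,-0.753,0.247,0.05,0.81],[-1,-0.753,0.247,0.1,0.81],[-1,-0.753,0.247,0.2,0.81],[-1,-0.753,0.247,0.25,0.81],[-1,-0.753,0.247,0.25,0.81],[-1,-0.753,0.247,0.25,0.81],[-1,-0.753,0.247,0.25,0.81],[-1,-0.753,0.247,0.25,0.81],[-1,-0.753,0.247,0.25,0.81],[-1,-0.753,0.247,0.25,0.81],[-1,-0.753,0.247,0.25,0.81],[-1,-0.753,0.247,0.25,0.81]],
  ],
)

```text
clock: 21.55
tcp_pos: [0.451, -0.0139, 0.1571]
orientation: [2.425, -1.989, -0.007]
contact_force: [-0.0, 0.0, -1.2]
grip_width: 0.0851
gripper_force: 0.0
```

```bash
python3 look.py cap .451 -.013 .16 .001 1.5708
```

```text
21.55 [ 0.451  -0.0139  0.1571] -1.374 qv 1.908
[(0.95, [283.4, 151.7, 351.5, 219.6])]
[ 0.4523 -0.0141  0.1574] 0.047
above [ 0.002 -0.006 -0.     0.025] grasp [ 0.002 -0.012  0.78   0.025]
```

>>> play_rows(
  commands=[
    [[-1,0,0,0,0],[-1,0,0,0,0]],
  ],
)

```text
clock: 21.82
tcp_pos: [0.4515, -0.0128, 0.1575]
orientation: [2.432, -1.981, -0.007]
contact_force: [0.8, -0.0, -0.4]
grip_width: 0.0854
gripper_force: 0.0
```

```bash
python3 look.py cap .451 -.013 .16 .001 1.5708
```

```text
21.82 [ 0.4515 -0.0128  0.1575] -1.367 qv 0.043
[(0.91, [285.7, 148.6, 354.2, 218.8])]
[ 0.4518 -0.0137  0.1536] 0.033
above [ 0.005 -0.    -0.     0.032] grasp [ 0.005 -0.006  0.783  0.032]
```

>>> play_rows(
  commands=[
    [[-1,0.005,-0.002,0.15,0.032],[-1,0.005,-0.003,0.35,0.032],[-1,0.005,-0.004,0.55,0.032],[-1,0.005,-0.005,0.7,0.032],[-1,0.005,-0.006,0.77,0.032],[-1,0.005,-0.006,0.783,0.032],[1,0.005,-0.006,0.783,0.032],[1,0.005,-0.006,0.783,0.032],[1,0.005,-0.006,0.783,0.032],[1,0.005,-0.006,0.783,0.032],[1,0.005,-0.006,0.783,0.032],[1,0.005,-0.006,0.783,0.032]],
  ],
  grip_force=40,
)

```text
clock: 22.92
tcp_pos: [0.453, -0.0148, 0.003]
orientation: [2.379, -2.048, -0.004]
contact_force: [-3.5, -1.9, 7.1]
grip_width: 0.0661
gripper_force: 43.5
```

```bash
python3 - <<'E'
from h import *
o=get_obs();print(o["clock"],o["tcp_pos"],yaw(o),o["grip_width"],o["gripper_force"],o["contact_force"])
print(go([.5908,-.131,.17],-1.705))
E
```

```text
22.9167 [ 0.45297206 -0.01479852  0.00298588] -1.4214941381774298 0.06613433172277972 43.48297655582428 [-3.46447204 -1.8915583   7.0607779 ]
[ 0.677 -0.592 -0.837  0.18 ]
```

```bash
python3 - <<'E'
from h import *
p=viewer.grab_frame("wrist");save(p,"w5.png");o=get_obs();print(o["grip_width"],o["gripper_force"],o["contact_force"])
d=viewer.trace(p,"cap")[0];print(d["score"],d["rect"],*fit(p,d["pixels"],"cap",(.452,-.014,.15),o,0))
E
```

```text
0.06576295375199431 43.483187556266785 [-3.16253996 -2.28354926  8.94970012]
0.81 [251.0, 209.3, 390.1, 341.5] [ 0.4514 -0.0134  0.1661] 0.057
```

View pics/w5.png

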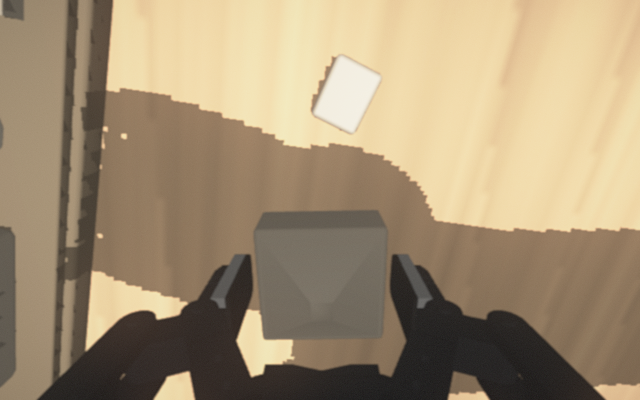

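The cap sits at (320,275) between the pads but isn't gripped: the opening is 66 mm, and the closing finger tips have swung down onto the bench. I'll open, rise 8 mm and close again.

>>> play_rows(
  commands=[
    [[-0.8,0,0,0,0],[-0.8,0,0,-0.02,0],[-0.8,0,0,-0.04,0],[-0.8,0,0,-0.04,0],[1,0,0,-0.04,0],[1,0,0,-0.04,0],[1,0,0,-0.04,0],[1,0,0,-0.04,0],[1,0,0,-0.04,0],[1,0,0,-0.04,0]],
  ],
)

```text
clock: 23.85
tcp_pos: [0.4532, -0.0141, 0.011]
orientation: [2.38, -2.047, -0.005]
contact_force: [-6.3, 0.4, 26.3]
grip_width: 0.0664
gripper_force: 37.5
```

```bash
python3 - <<'E'
from h import *
o=get_obs();print(o["clock"],o["tcp_pos"],yaw(o),o["grip_width"],o["gripper_force"],o["contact_force"])
print(go([.5908,-.131,.17],-1.705))
E
```

```text
23.85 [ 0.45316595 -0.0140596   0.01100018] -1.420727085110339 0.06636661833676286 37.47943818569183 [-6.28101991  0.4247325  26.30613526]
[ 0.681 -0.59  -0.798  0.181]
```

```bash
python3 - <<'E'
from h import *
o=get_obs();p=viewer.grab_frame("wrist")
d=viewer.trace(p,"cap")[0];print(d["score"],d["rect"])
for z in(0,.005,.01,.02): print(z,*fit(p,d["pixels"],"cap",(.452,-.014,.15),o,z))
o=get_obs();print(o["tcp_pos"],o["grip_width"],o["gripper_force"],o["contact_force"],o["moment"],o["qvel"].round(3))
cv2.imwrite("pics/w6.png",cv2.resize(p["pixels"][190:390,180:460,::-1],None,fx=2.8,fy=2.8,interpolation=cv2.INTER_CUBIC))
E
```

```text
0.82 [254.1, 201.6, 385.7, 327.5]
0 [ 0.4516 -0.0136  0.172 ] 0.045
0.005 [ 0.4518 -0.0152  0.1646] 0.12
0.01 [ 0.4509 -0.0171  0.1636] 0.205
0.02 [ 0.4535 -0.0201  0.163 ] 0.406
[ 0.45317442 -0.01408232  0.01099442] 0.06612934068048679 37.48280704021454 [-5.83560551 -0.52450692 26.03200989] [0.20868615 1.04084534 0.06222367] [-0.    -0.001  0.002  0.001 -0.    -0.    -0.001]
```

View pics/w6.png

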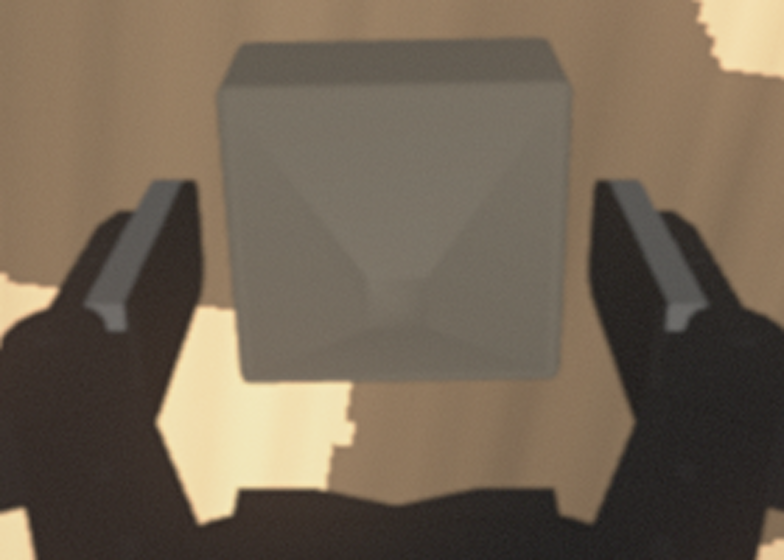

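The pads still show a gap of about 5 mm on each side of the cap, yet the fingers are stopped at 66 mm with 37 N on them. A small test lift will tell whether the cap is held.

>>> play_rows(
  commands=[
    [[1,0,0,-0.01,0],[1,0,0,-0.03,0],[1,0,0,-0.05,0],[1,0,0,-0.05,0],[1,0,0,-0.05,0]],
  ],
)

```text
clock: 24.37
tcp_pos: [0.4527, -0.0142, 0.0195]
orientation: [2.379, -2.046, -0.004]
contact_force: [0.5, 0.2, -2.3]
grip_width: 0.0655
gripper_force: 44.8
```

```bash
python3 - <<'E'
from h import *
o=get_obs();p=viewer.grab_frame("wrist")
d=viewer.trace(p,"cap")[0];print(d["score"],d["rect"])
for z in(0,.005,.01): print(z,*fit(p,d["pixels"],"cap",(.452,-.014,.15),o,z))
o=get_obs();print(o["tcp_pos"],o["grip_width"],o["gripper_force"],o["contact_force"],o["moment"])
p=viewer.grab_frame("scene")
cv2.imwrite("pics/s2.png",cv2.resize(p["pixels"][110:260,260:460,::-1],None,fx=3.5,fy=3.5,interpolation=cv2.INTER_CUBIC))
E
```

```text
0.89 [258.3, 203.6, 388.7, 323.9]
0 [ 0.4505 -0.0103  0.1512] 0.04
0.005 [ 0.4509 -0.0126  0.1606] 0.027
0.01 [ 0.451  -0.0144  0.1572] 0.098
[ 0.45244857 -0.01423195  0.01930778] 0.0655746006169245 44.76364642381668 [ 0.61721398  0.60288522 -2.37238387] [-0.01221706  0.01599432 -0.05056374]
```

View pics/s2.png

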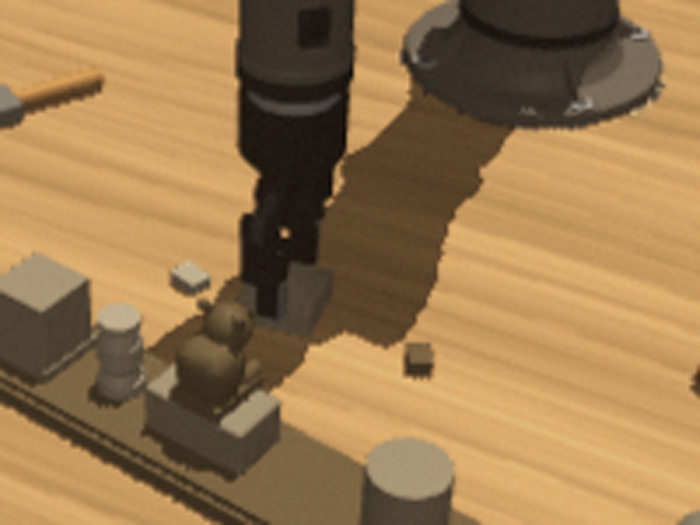

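The wrist now carries about 2.4 N, which is the cap's weight, and the fit puts the cap a few mm up. It is held, so I'll carry it gently to the square pier.

>>> play_rows(
  commands=[
    [[1,0,0,-0.05,0],[1,0,0,-0.15,0],[1,0,0,-0.3,0],[1,0,0,-0.45,0],[1,0,0,-0.6,0],[1,0.05,-0.05,-0.68,0],[1,0.15,-0.15,-0.68,0.04],[1,0.3,-0.27,-0.68,0.08],[1,0.45,-0.4,-0.68,0.12],[1,0.58,-0.5,-0.68,0.16],[1,0.65,-0.57,-0.68,0.181],[1,0.68,-0.59,-0.68,0.181]],
  ],
)

```text
clock: 25.52
tcp_pos: [0.5923, -0.1336, 0.1555]
orientation: [2.06, -2.365, 0.0]
contact_force: [0.1, -1.0, -3.3]
grip_width: 0.0652
gripper_force: 45.4
```

>>> play_rows(
  commands=[
    [[1,0,0,0,0],[1,0,0,0,0]],
  ],
)

```text
clock: 25.68
tcp_pos: [0.5892, -0.1303, 0.1547]
orientation: [2.065, -2.36, -0.006]
contact_force: [0.5, 0.4, -2.6]
grip_width: 0.066
gripper_force: 45.4
```

```bash
python3 - <<'E'
from h import *
o=get_obs();p=viewer.grab_frame("wrist");print(o["clock"],o["tcp_pos"],yaw(o),o["grip_width"],o["contact_force"])
d=viewer.trace(p,"cap")[0];print(d["score"],d["rect"])
for k in(.011,.013,.015,.017): print(k,*fit(p,d["pixels"],"cap",o["tcp_pos"][:2].tolist()+[-.134],o,o["tcp_pos"][2]-k))
print(go([.5913,-.132,.097],-1.705,o))
E
```

```text
25.6833 [ 0.5892008  -0.13034806  0.15470526] -1.7041899707532648 0.06599557830489929 [ 0.52421464  0.37998092 -2.59714563]
0.81 [255.1, 200.3, 386.6, 326.5]
0.011 [ 0.5876 -0.1301 -0.1264] 0.063
0.013 [ 0.5877 -0.1295 -0.1264] 0.035
0.015 [ 0.5878 -0.1287 -0.1222] 0.017
0.017 [ 0.5878 -0.1277 -0.1259] 0.024
[ 0.006 -0.013  0.288  0.001]
```

>>> play_rows(
  commands=[
    [[1,0.014,-0.012,0.05,0],[1,0.014,-0.012,0.12,0],[1,0.014,-0.012,0.2,0],[1,0.014,-0.012,0.25,0],[1,0.014,-0.012,0.27,0],[1,0.014,-0.012,0.28,0],[1,0.014,-0.012,0.285,0],[1,0.014,-0.012,0.285,0]],
  ],
)

```text
clock: 26.45
tcp_pos: [0.5924, -0.1342, 0.0983]
orientation: [2.065, -2.362, -0.003]
contact_force: [-0.2, -0.3, -2.7]
grip_width: 0.0658
gripper_force: 45.4
```

>>> play_rows(
  commands=[
    [[1,-0.005,0.003,0.004,0],[1,-0.005,0.003,0.008,0],[1,-0.005,0.003,0.011,0],[1,-0.005,0.003,0.011,0]],
  ],
)

```text
clock: 26.78
tcp_pos: [0.5917, -0.133, 0.0959]
orientation: [2.065, -2.362, -0.003]
contact_force: [-0.6, 0.1, -1.7]
grip_width: 0.0655
gripper_force: 45.4
```

>>> play_rows(
  commands=[
    [[1,0,0,0.003,0],[1,0,0,0.006,0],[1,0,0,0.006,0]],
  ],
)

```text
clock: 27.03
tcp_pos: [0.5915, -0.133, 0.0945]
orientation: [2.065, -2.362, -0.004]
contact_force: [0.1, -0.1, -1.8]
grip_width: 0.0657
gripper_force: 45.4
```

>>> play_rows(
  commands=[
    [[1,0,0,0.003,0],[1,0,0,0.006,0],[1,0,0,0.009,0],[1,0,0,0.009,0]],
  ],
)

```text
clock: 27.37
tcp_pos: [0.5915, -0.133, 0.0926]
orientation: [2.065, -2.362, -0.004]
contact_force: [-0.5, -0.0, -1.7]
grip_width: 0.0649
gripper_force: 45.4
```

>>> play_rows(
  commands=[
    [[1,0,0,0.003,0],[1,0,0,0.006,0],[1,0,0,0.009,0],[1,0,0,0.009,0]],
  ],
)

```text
clock: 27.7
tcp_pos: [0.5916, -0.1331, 0.0918]
orientation: [2.065, -2.363, -0.004]
contact_force: [-3.2, 1.4, 6.6]
grip_width: 0.0654
gripper_force: 45.8
```

>>> play_rows(
  commands=[
    [[1,0,0,-0.003,0],[-1,0,0,-0.003,0],[-1,0,0,-0.003,0],[-1,0,0,-0.003,0],[-1,0,0,-0.003,0],[-1,0,0,-0.05,0],[-1,0,0,-0.2,0],[-1,0,0,-0.4,0],[-1,0,0,-0.55,0],[-1,0,0,-0.6,0],[-1,0,0,-0.6,0]],
  ],
)

```text
clock: 28.62
tcp_pos: [0.5942, -0.1336, 0.2148]
orientation: [-2.067, 2.365, -0.003]
contact_force: [-0.6, -0.5, -0.4]
grip_width: 0.0855
gripper_force: 0.0
```

```bash
python3 - <<'E'
from h import *
o=get_obs();p=viewer.grab_frame("wrist");save(p,"w7.png");print(o["clock"],o["tcp_pos"],yaw(o),o["grip_width"],o["contact_force"])
for t,q,z in(("cap",(.591,-.132,-.134),.08),("square_pier",(.591,-.132,-.134),.02)):
  for d in viewer.trace(p,t)[:1]: print(t,d["score"],d["rect"],*fit(p,d["pixels"],t,q,o,z))
print(go([.5605,.333,.21],-.134,o))
E
```

```text
28.6167 [ 0.59418788 -0.13358451  0.21479662] -1.705124867065318 0.08553362881551162 [-0.57205494 -0.51007916 -0.38990199]
cap 0.65 [288.2, 159.0, 361.2, 230.4] [ 0.5901 -0.1326 -0.1112] 0.069
square_pier 0.63 [297.7, 151.3, 352.1, 162.3] [ 0.5866 -0.1759  0.6154] 6.368
[-2.289  0.479  0.02   1.   ]
```

View pics/w7.png

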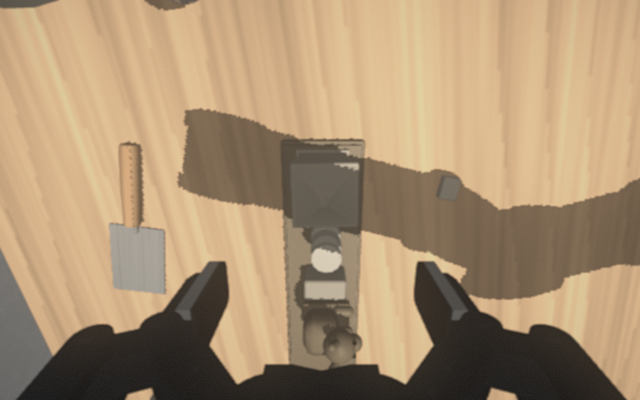

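The cap sits on the square pier at (325,190), squared up. The baluster at (325,250) and the beast are undisturbed. The finial is next.

>>> play_rows(
  commands=[
    [[-1,-0.77,0.16,0,0],[-1,-0.77,0.16,0,0],[-1,-0.77,0.16,0,0],[-1,-0.77,0.16,0,0],[-1,-0.77,0.16,0,0]],
  ],
)

```text
clock: 29.18
tcp_pos: [0.5799, 0.0385, 0.2077]
orientation: [2.085, -2.34, -0.011]
contact_force: [-0.1, 3.0, -1.5]
grip_width: 0.0855
gripper_force: 0.0
```

>>> play_rows(
  commands=[
    [[-1,-0.77,0.16,0,0],[-1,-0.77,0.16,0,0],[-1,-0.77,0.16,0,0],[-1,-0.77,0.16,0,0],[-1,-0.77,0.16,0,0]],
  ],
)

```text
clock: 29.6
tcp_pos: [0.5685, 0.1899, 0.2066]
orientation: [2.076, -2.345, -0.005]
contact_force: [1.6, -0.2, -0.4]
grip_width: 0.0856
gripper_force: 0.0
```

>>> play_rows(
  commands=[
    [[-1,-0.77,0.16,0,-0.5],[-1,-0.77,0.16,0.1,-0.5],[-1,-0.77,0.16,0.2,-0.5],[-1,-0.77,0.16,0.25,-0.5],[-1,-0.77,0.16,0.25,-0.5],[-1,-0.77,0.16,0.25,-0.5],[-1,-0.77,0.16,0.25,-0.5],[-1,-0.77,0.16,0.25,-0.5],[-1,-0.77,0.16,0.25,-0.5]],
  ],
)

```text
clock: 30.35
tcp_pos: [0.5583, 0.3367, 0.1594]
orientation: [2.809, -1.395, -0.008]
contact_force: [0.1, 0.1, 0.3]
grip_width: 0.0855
gripper_force: 0.0
```

```bash
python3 look.py finial .5597 .3335 0 .0155 -.92; python3 -c "
from h import *
print(get_obs()['joints'].round(2))"
```

```text
30.35 [0.5583 0.3367 0.1594] -0.922 qv 0.014
[(0.94, [291.0, 148.0, 345.8, 212.3])]
[0.5598 0.3331 0.    ] 0.06
above [ 0.019  0.005 -0.    -0.001] grasp [ 0.021  0.     0.719 -0.001]
[-1.31  0.77  1.07  1.72 -0.75  1.12 -2.5 ]
```

>>> play_rows(
  commands=[
    [[-1,0.02,0.002,0.15,0],[-1,0.02,0.001,0.35,0],[-1,0.02,0.001,0.55,0],[-1,0.02,0,0.67,0],[-1,0.02,0,0.71,0],[-1,0.02,0,0.715,0],[1,0.02,0,0.715,0],[1,0.02,0,0.715,0],[1,0.02,0,0.715,0],[1,0.02,0,0.715,0],[1,0.02,0,0.715,0],[1,0.02,0,0.715,0]],
  ],
  grip_force=35,
)

```text
clock: 31.45
tcp_pos: [0.5612, 0.3349, 0.0194]
orientation: [2.815, -1.394, -0.005]
contact_force: [-1.8, -0.3, 6.2]
grip_width: 0.0383
gripper_force: 35.0
```

>>> play_rows(
  commands=[
    [[1,0,0,0,0],[1,0,0,0,0]],
  ],
)

```text
clock: 31.62
tcp_pos: [0.5612, 0.3349, 0.0194]
orientation: [2.814, -1.394, -0.005]
contact_force: [-1.8, -0.1, 6.1]
grip_width: 0.0384
gripper_force: 35.0
```

```bash
python3 - <<'E'
from h import *
o=get_obs();print(o["clock"],o["tcp_pos"],yaw(o),o["grip_width"],o["gripper_force"],o["contact_force"])
print(go([.6309,.1655,.19],None,o))
E
```

```text
31.6167 [0.56117899 0.33485371 0.01941036] -0.9195545537271205 0.03837083824264224 34.99841707292944 [-1.76416338 -0.05702229  6.06196482]
[ 0.883  0.238 -0.854  0.   ]
```

>>> play_rows(
  commands=[
    [[1,0,0,-0.1,0],[1,0,0,-0.3,0],[1,0,0,-0.5,0],[1,0.05,0.01,-0.7,0],[1,0.2,0.05,-0.75,0],[1,0.38,0.1,-0.75,0],[1,0.56,0.15,-0.75,0],[1,0.72,0.2,-0.75,0],[1,0.83,0.23,-0.75,0],[1,0.883,0.238,-0.75,0],[1,0.883,0.238,-0.75,0],[1,0.883,0.238,-0.75,0]],
  ],
)

```text
clock: 32.62
tcp_pos: [0.6301, 0.1662, 0.1674]
orientation: [2.813, -1.393, -0.007]
contact_force: [0.1, 0.6, -1.4]
grip_width: 0.0381
gripper_force: 36.0
```

```bash
python3 - <<'E'
from h import *
o=get_obs();p=viewer.grab_frame("wrist");print(o["clock"],o["tcp_pos"],yaw(o),o["grip_width"],o["contact_force"])
d=viewer.trace(p,"finial")[0];print(d["score"],d["rect"],*fit(p,d["pixels"],"finial",o["tcp_pos"][:2].tolist()+[0],o,o["tcp_pos"][2]-.0185,False))
print(go([.6309,.1657,.101],None,o))
E
```

```text
32.6167 [0.63011356 0.16622194 0.16743039] -0.919489989594722 0.038063479499376746 [ 0.11771882  0.5917209  -1.37903429]
0.89 [273.5, 202.7, 368.6, 331.1] [0.6301 0.1649 0.    ] 0.049
[ 0.006 -0.003  0.332  0.   ]
```

>>> play_rows(
  commands=[
    [[1,0.004,0,0.08,0],[1,0.004,0,0.18,0],[1,0.004,0,0.26,0],[1,0.004,0,0.3,0],[1,0.004,0,0.315,0],[1,0.004,0,0.322,0],[1,0.004,0,0.325,0],[1,0.004,0,0.325,0]],
  ],
)

```text
clock: 33.38
tcp_pos: [0.6309, 0.1645, 0.103]
orientation: [2.813, -1.393, -0.005]
contact_force: [-0.0, 0.1, -0.6]
grip_width: 0.0384
gripper_force: 36.0
```

>>> play_rows(
  commands=[
    [[1,-0.004,-0.004,0.006,0],[1,-0.004,-0.004,0.012,0],[1,-0.004,-0.004,0.017,0],[1,-0.004,-0.004,0.017,0]],
  ],
)

```text
clock: 33.72
tcp_pos: [0.6308, 0.1659, 0.0995]
orientation: [2.813, -1.393, -0.006]
contact_force: [-1.2, -0.1, 0.4]
grip_width: 0.0385
gripper_force: 36.3
```

>>> play_rows(
  commands=[
    [[1,0,0,0.002,0],[-1,0,0,0.002,0],[-1,0,0,0.002,0],[-1,0,0,0.002,0],[-1,0,0,0.002,0],[-1,0,0,-0.03,0],[-1,0,0,-0.15,0],[-1,0,0,-0.35,0],[-1,0,0,-0.55,0],[-1,0,0,-0.7,0],[-1,0,0,-0.75,0],[-1,0,0,-0.75,0]],
  ],
)

```text
clock: 34.72
tcp_pos: [0.6329, 0.1655, 0.2526]
orientation: [-2.815, 1.394, -0.0]
contact_force: [0.2, -0.6, 0.2]
grip_width: 0.0854
gripper_force: 0.0
```

>>> play_rows(
  commands=[
    [[-1,-0.6,0.2,-0.1,-0.5],[-1,-0.6,0.2,-0.1,-0.5],[-1,-0.6,0.2,-0.1,-0.5],[-1,-0.6,0.2,-0.1,-0.5],[-1,-0.6,0.2,-0.1,-0.5],[-1,-0.6,0.2,-0.1,-0.5],[-1,-0.6,0.2,-0.1,-0.5],[-1,-0.6,0.2,-0.1,-0.5],[-1,-0.6,0.2,-0.1,-0.5]],
  ],
)

```text
clock: 35.47
tcp_pos: [0.5261, 0.237, 0.2684]
orientation: [3.132, -0.213, -0.01]
contact_force: [0.4, 0.4, -0.6]
grip_width: 0.0853
gripper_force: 0.0
```

```bash
python3 - <<'E'
from h import *
Q=dict(block=(.608,.016,-.134,.02),beast=(.607,.017,-.14,.056),baluster=(.597,-.064,0,.02),cap=(.59,-.132,-.134,.08),finial=(.631,.165,0,.08))
o=get_obs();print(o["clock"],o["tcp_pos"])
for c in("wrist","top"):
  p=viewer.grab_frame(c)
  for t,q in Q.items():
    for d in viewer.trace(p,t)[:1]: print(c,t,round(d["score"],2),d["rect"],*fit(p,d["pixels"],t,q[:3],o if c=="wrist" else None,q[3],t not in("baluster","finial")))
p=viewer.grab_frame("scene")
cv2.imwrite("pics/s3.png",cv2.resize(p["pixels"][150:290,230:420,::-1],None,fx=4,fy=4,interpolation=cv2.INTER_CUBIC))
E
```

```text
35.4667 [0.52608386 0.23695054 0.26844695]
wrist block 0.65 [473.4, 33.1, 511.4, 84.9] [ 0.6124  0.0745 -0.0316] 1.682
wrist beast 0.65 [502.7, 26.0, 592.7, 97.3] [ 0.6063  0.0184 -0.171 ] 0.081
wrist baluster 0.94 [572.9, 39.8, 637.8, 79.1] [ 0.5964 -0.0697  0.    ] 0.07
wrist finial 0.82 [357.1, 20.2, 417.5, 83.7] [0.6298 0.1653 0.    ] 0.045
top block 0.25 [362.1, 166.9, 394.7, 191.3] [ 0.4824  0.0013 -0.7912] 2.087
top beast 0.9 [307.0, 158.8, 323.1, 186.8] [ 0.6074  0.0143 -0.089 ] 0.131
top baluster 0.75 [342.9, 167.2, 353.6, 184.6] [ 0.5981 -0.065   0.    ] 0.276
top cap 0.95 [364.4, 165.7, 393.6, 191.0] [ 0.5907 -0.1363 -0.1034] 0.102
top finial 0.72 [241.8, 148.3, 264.0, 171.4] [0.6315 0.161  0.    ] 0.198
```

View pics/s3.png

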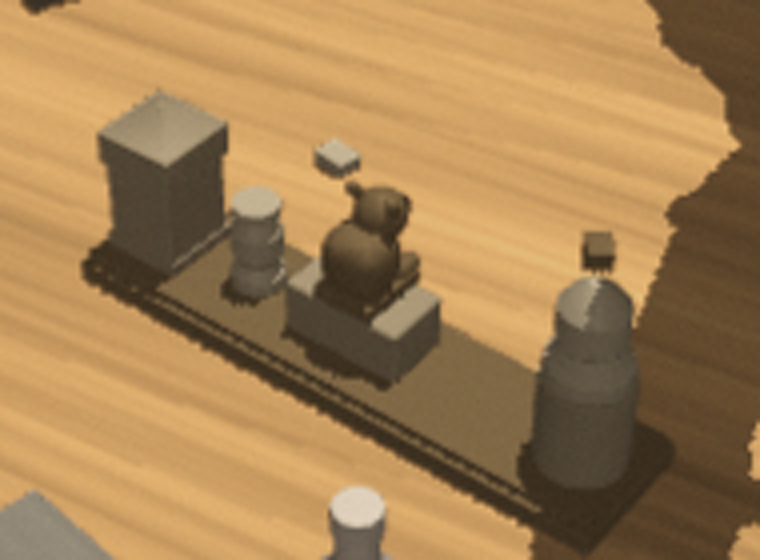

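All five pieces stand upright in place, each within a few mm of its target: cap at (163,130), baluster (258,240), beast on block (365,260), finial (592,320). Handing in.

```bash
python3 -c "
from bench import r
print(r.hand_in())"
```

```text
the job is handed in; nothing more can be done
None
```

The parapet is laid and handed in at about 36 s of the 112 s allowed; the last camera check showed all five pieces upright and within a few mm of their targets, but the hand-in gave no verdict.

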